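# Shut and bolt the sealed hatch of an allergen box

## Robot

A 6-joint arm with a two-finger parallel gripper is mounted at the origin on a cart in front of the work surface, level with it; the furniture and walls round the work are solid. World frame = base frame: x ahead of the robot, y to its left, z up, the work surface at z = 0. Lengths are in m, angles in degrees, forces in N, time in s.
With the tool pointing down it reaches from about 0.35 to 0.85 m from the base axis. Payload 8.1 kg.
Tool frame: the origin (TCP) lies midway between the tips of the shut fingers; the grasp point (between the pads) lies 19 mm behind it; z points along the fingers, y is the line along which they close (so a half turn about z gives the same grasp; the last joint's range is limited). The gripper opens to 85 mm and grips with 20 to 120 N. Pads are 22 mm wide; open, the fingers measure 114 mm over their backs; the gripper's body (76 mm by 85 mm) begins 54 mm behind the grasp point. The pads swing forward as they close: fully open they stand 13 mm farther back than shut.
Start: joints at [66.841, 7.471, 85.268, -0, 87.261, -4.893], TCP at [0.188, 0.57, 0.231] pointing down, gripper open.
Joint ranges: [-169.43, 169.43], [-51.17, 129.36], [1.28, 143.12], [-76.62, 256.62], [0, 156.53], [-152.29, 152.29]. Speed limits (degrees/s): [136.94, 136.94, 159.86, 180, 180, 180].

## Interface

Orientations are given as [roll, pitch, yaw] about the fixed x, y, z axes, in that order (R = Rz(yaw) Ry(pitch) Rx(roll)).
In Python, from station import manip gives the robot as it stands.
- The arm moves only by the tool carry_out, never from a script. Its argument "increments" is text: rows parted by semicolons, each of 6 numbers parted by spaces: the shift along the tool's x, y, z in units of 60 mm (1.0 is 60 mm), then the turn, a rotation vector about the tool's x, y, z in degrees. A call has 1 to 10 rows; each row is the pose to reach, as a shift and turn from the pose commanded when the call began, along the tool's axes at that moment; what a row does not reach only later rows make up. A row lasts 1/8 s, in which the tool goes at most 62.5 mm and 10.7 degrees, less where a joint would pass 70% of its speed; a pose out of reach is approached as far as the arm can. A call with a gripper value outside its range is refused whole. "hand" is the opening, from 0 (shut) to 1 (fully open), set as the call begins (left out, the last holds). The fingers move at their own pace and stop on an object; "newtons" is the grip in N (left out, the last holds). Time passes only in rows, so rows that repeat a pose let the fingers close. It gives the time, the measured TCP pose, the force, the opening and the grip force at its end, in the units of the state.
- manip.state(): the state, without advancing time (a new reading comes with each control period).
- manip.camera(name): name is "side" or "top" or "wrist"; returns the picture (400x640x3 uint8, blue, green, red); there is no depth.
- manip.calibration(name): a dict with "camera_matrix" (3x3 intrinsics, pixels), "k1" (the pictures are not rectified: a ray, as slopes to the right and down, at radius r is drawn at 1 + k1 r^2 times it, then the intrinsics apply), "view" (4x4, takes a point from world to camera coordinates); the wrist camera has in their place "hand_eye" (4x4, takes a point from camera to tool coordinates, whose origin is the TCP and whose axes are the flange's). Camera axes: x right, y up, looking along -z (the intrinsics and any distortion apply to the point x, -y, -z); pixel columns grow to the right and rows downward; lengths in m; the calibration is good to about 2 mm. A picture is of the moment at which its call begins: read the wrist's pose just before it. calibration takes no time and is no camera call.
- manip.finish_job(): hands the job in; it is judged then, once.
The state is a dict: "time_s": time; "joint_pos": joint angles; "qvel": joint speeds; "joint_torque": joint torques, N m; "tool_pos": TCP position; "tool_rot": TCP orientation; "force": force on the tool from outside, world axes, zero at the start; "moment": the same for the moment, N m; "width": opening from 0.0 (shut) to 1.0 (fully open); "grasp_force": force on a finger pad.
Only numpy, scipy, OpenCV 4.12 (cv2) and the standard library are available. Lean on these libraries where they do the work, as an engineer would, in place of code of your own. Each camera call takes 0.05 s, during which the arm holds its last target. There are 200 camera calls.

## Task

Shut the hatch of the steel allergen box and bolt it. Swing the hatch gently down onto its rubber seal; then, pushing the bolt only lightly against the keeper, lean on the hatch until the seal gives enough for the bolt to find the bore, slide it fully home against its stop, and turn its handle down flat into the notch so that it stays locked. Force nothing: do not ram the bolt, bend the handle against the barrel or crush the seal, and leave the jars in the box and the things round it where they are.

Things in the scene. Friction and masses are not known exactly. Their poses are not given: they have to be found in the camera images.
- box: steel box on rubber feet on the worktop, 270 deep (x) x 210 wide (y) x 140 mm high. Origin: middle of its underside; x to its back, so its front faces -x, z up. Its top frame is at z = 140 mm, with a hatch opening between a 55 mm deep front strip (edge at x = -79 mm) and the hinge line at x = +104 mm, y within 89 mm
- hatch (a joint): angle of the steel hatch (183 x 178 x 8 mm) about its hinge line, along the box's y at x = +104, z = 140 mm; rad, 0 = flush, seal squashed flat (hard stop); grows as the front edge rises. Starts at 0.5 to 1.0 and stays where left (damped stiff hinge: 2 to 8 N at the front edge moves it). Let go, it rests on the seal at 0.055 to 0.07; bolted, at 0.003 to 0.053
- hatch_edge (a point): middle of the hatch's free front edge, on its top face, 183 mm from the hinge line. The top face is bare farther than 17 mm from the middle line on which the bolt sits
- seal: black rubber bulb seal under the hatch's rim, standing some 12 mm proud at the front when free, springy. Leaning on the standing knob with 5 to 7 N starts to squash it, 11 to 16 N squashes it flat; in between lies the right height for the bolt. Over 20 N between hatch and seal crushes it. Origin: middle of the hinge line
- barrel: barrel of the bolt: dark steel slotted channel along the hatch's middle line, 82 x 22 x 25 mm high, bridged at both ends, moving with the hatch. Origin: on the hatch's top face under the notch, 156 mm from the hinge line; x along the bolt to the hinge, y to the notch's side, z out of the hatch. The rod's axis is at z = 12 mm. Slot 12 mm wide; stands 45 N at most
- bolt_travel (a joint): how far the bolt is slid, m: 0 = withdrawn, grows towards the keeper (-x of the barrel). Starts at 0 to 0.008. Its square-cut tip meets the keeper's face at about 0.022; the stop (the front bridge) is at 0.041, and only there, from 0.040 on, is the handle in line with the 10.6 mm long notch just behind the stop. Sliding takes about 2 N.
- bolt_turn (a joint): angle of the bolt's handle about the rod's axis, rad: 0 = standing straight out of the hatch, grows as it turns to +y of the barrel; 1.53 = right down, lying 3 mm over the hatch. Starts within 0.1 of 0; in the slot it can lean only about 0.2 either way. Stays where left; about 1.5 N at the knob turns it when it is in line with the notch
- knob (a point): middle of the black round knob on the bolt's handle, 42 mm from the rod's axis, so 54 mm over the hatch when standing. The knob is 17 mm in diameter and 27 mm long, on a steel stem 9 mm in diameter. Found at x = 40 mm less the travel in the barrel's frame
- keeper: bracket (18 x 50 x 31 mm) on the box's front strip; origin: middle of its underside, axes as the box's. Between its cheeks a steel block (12 mm along x) is clamped, bored 15 wide x 12.6 mm high for the 11 mm rod. The block may be set anywhere in 9 mm of height, bore axis 13 to 22 mm over the strip, and is not measured: lean the hatch down until the rod finds the bore. Stands 20 N at most
- spice_jar_2: spice jar with a white cap, 47 mm in diameter, 98 mm high, standing in the box on its floor; origin: middle of its underside
- spice_jar_1: spice jar with a red cap, 45 mm in diameter, 106 mm high, on the worktop to the left of the box; origin: middle of its underside
- spice_jar_3: spice jar with an ochre cap, 42 mm in diameter, 106 mm high, standing in the box on its floor; origin: middle of its underside
- kitchen_timer: white kitchen timer with a red dial, 62 x 66 x 66 mm, on the worktop to the left of the box; origin: middle of its underside

How it is judged:
By the outcome, as a careful person would: the job done as asked, in the order asked, and still so for the second after the job is handed in, with the robot touching nothing.
It also fails if it takes over 72 s, if anything falls off the work surface, if the arm or the gripper's body presses on something with over 40 N, if the wrist force passes 120 N, or if a joint passes its speed limit or range.

## Working session

There is one attempt and no reset: what is moved stays moved. The work goes in short steps, Python scripts to look and compute and a tool call to move; the robot and the scene stay as the last step left them, time stands still between calls to the robot, and variables do not carry over. Pictures are saved under pics/ and viewed, at most 10 in all, crops included, and the job is handed in when it is done.

Besides the shell and the picture viewer there is one more tool, called after ">>>" as name(argument=value, ...), one argument or row to a line, values as JSON. carry_out: Moves the arm, as the interface text tells. Its arguments: {"type":"object","properties":{"increments":{"type":"string"},"hand":{"type":"number"},"newtons":{"type":"number"}},"required":["increments"]}

```bash
ls; mkdir -p pics; python3 - <<'E'
from station import manip
import cv2,numpy as np
s=manip.state();print(s)
for n in("side","top","wrist"):
    c=manip.calibration(n);print(n,{k:np.round(v,4).tolist() for k,v in c.items()})
a=manip.camera("side");b=manip.camera("top")
cv2.imwrite("pics/side.png",a);cv2.imwrite("pics/top.png",b)
E
```

```text
pics
{'time_s': 0.0, 'joint_pos': array([ 6.68417866e+01,  7.51421806e+00,  8.53315986e+01, -5.60382228e-04,
        8.72607808e+01, -4.89253858e+00]), 'qvel': array([-0.0635189 ,  0.0142691 , -0.08510595, -0.04410829,  0.0730357 ,
        0.00867703]), 'joint_torque': array([-1.99151182e-03, -5.69406009e+01, -5.00541580e+01, -2.73680489e-04,
        1.51780603e-02, -1.84620848e-05]), 'tool_pos': array([0.18780964, 0.56925775, 0.23023148]), 'tool_rot': array([-1.79893743e+02, -8.53373716e-03,  1.61734345e+02]), 'force': array([0.38708675, 0.26835537, 0.51447418]), 'moment': array([ 0.02426724,  0.00433697, -0.04613157]), 'grasp_force': 0.0, 'width': 0.9997906624675974}
side {'camera_matrix': [[428.3707, 0.0, 322.1503], [0.0, 428.3707, 194.9102], [0.0, 0.0, 1.0]], 'k1': -0.1158, 'view': [[0.985, -0.1725, 0.005, -0.5164], [0.058, 0.3584, 0.9318, -0.274], [-0.1625, -0.9175, 0.363, -0.5974], [0.0, 0.0, 0.0, 1.0]]}
top {'camera_matrix': [[467.7415, 0.0, 323.4359], [0.0, 467.7415, 201.889], [0.0, 0.0, 1.0]], 'k1': -0.0307, 'view': [[-0.0952, -0.9954, -0.0067, 0.3665], [0.9707, -0.0943, 0.2211, -0.5577], [-0.2207, 0.0145, 0.9752, -1.1637], [0.0, 0.0, 0.0, 1.0]]}
wrist {'camera_matrix': [[295.596, 0.0, 318.5024], [0.0, 295.596, 198.782], [0.0, 0.0, 1.0]], 'k1': -0.0553, 'hand_eye': [[-0.0007, 0.96, 0.28, 0.0713], [1.0, 0.0006, 0.0002, -0.0007], [0.0, 0.28, -0.96, -0.1427], [0.0, 0.0, 0.0, 1.0]]}
```

View pics/side.png

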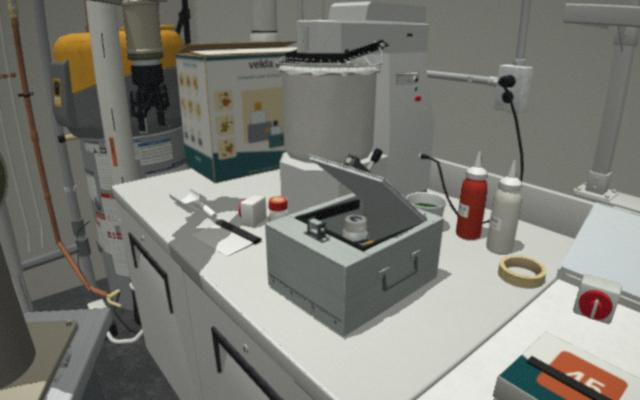

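View pics/top.png

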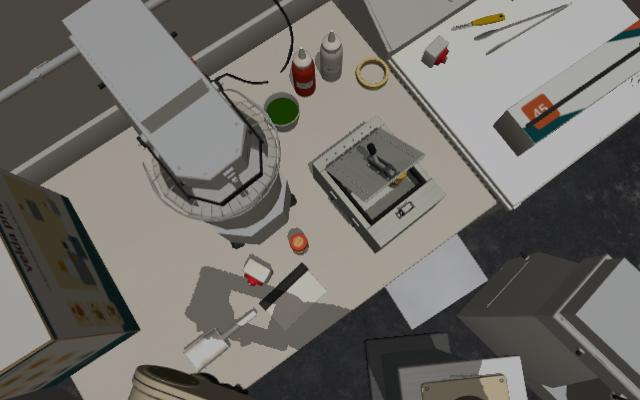

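```bash
cat > h.py <<'E'
from station import manip
import cv2,numpy as np
from scipy.spatial.transform import Rotation as Ro
def cal(n,s=None):
    c=manip.calibration(n);K=np.array(c["camera_matrix"]);d=np.array([c["k1"],0,0,0,0.])
    if n=="wrist":
        s=s or manip.state();T=np.eye(4);T[:3,:3]=Ro.from_euler("xyz",s["tool_rot"],degrees=True).as_matrix();T[:3,3]=s["tool_pos"]
        V=np.linalg.inv(T@np.array(c["hand_eye"]))
    else:V=np.array(c["view"])
    V=np.diag([1,-1,-1,1])@V
    return K,d,V
def proj(C,P):
    K,d,V=C;return cv2.projectPoints(np.array(P,float).reshape(-1,1,3),cv2.Rodrigues(V[:3,:3])[0],V[:3,3],K,d)[0].reshape(-1,2)
def ray(C,uv):
    K,d,V=C;u=cv2.undistortPoints(np.array(uv,float).reshape(-1,1,2),K,d).reshape(-1,2)
    D=np.c_[u,np.ones(len(u))]@V[:3,:3];return -V[:3,:3].T@V[:3,3],D/np.linalg.norm(D,axis=1)[:,None]
def onz(C,uv,z):
    o,D=ray(C,uv);return o+D*((z-o[2])/D[:,2])[:,None]
def tri(C1,p1,C2,p2):
    o1,a=ray(C1,p1);o2,b=ray(C2,p2);R=[]
    for x,y in zip(a,b):
        st=np.linalg.lstsq(np.c_[x,-y],o2-o1,rcond=None)[0];q1=o1+st[0]*x;q2=o2+st[1]*y
        R.append(np.r_[(q1+q2)/2,np.linalg.norm(q1-q2)])
    return np.array(R)
E
python3 - <<'E'
import cv2,numpy as np
a=cv2.imread("pics/side.png")[145:335,255:445];b=cv2.imread("pics/top.png")[110:255,305:450]
a=cv2.resize(a,(400,400),interpolation=3);b=cv2.resize(b,(400,400),interpolation=3)
cv2.imwrite("pics/c1.png",cv2.resize(np.hstack([a,b]),None,fx=1,fy=1))
E
```

```text
(no output)
```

View pics/c1.png

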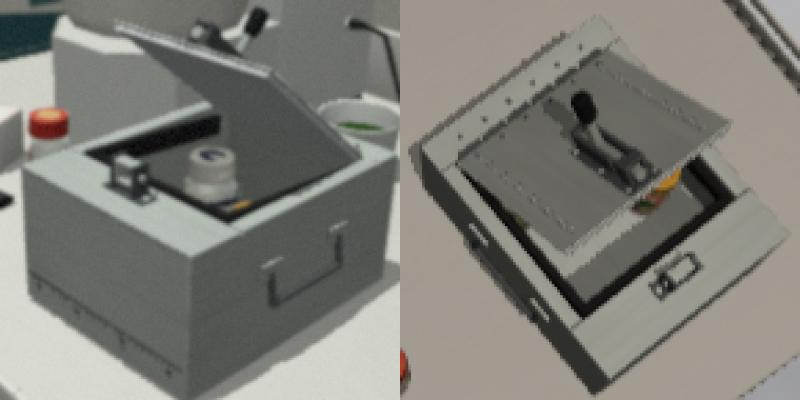

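```bash
python3 - <<'E'
from h import *
S,T=cal("side"),cal("top")
s=lambda p:np.array(p,float)*.475-.26+[255,145]
t=lambda p:(np.array(p,float)-[400,0])*.3625-.3+[305,110]
np.set_printoptions(precision=4,suppress=True)
names=["FL","FR","BR"]
sp=s([(25,165),(190,257),(398,155)]);tp=t([(600,382),(792,235),(608,12)])
print("tri",tri(S,sp,T,tp));print("S",onz(S,sp,.14));print("T",onz(T,tp,.14));print("T BL",onz(T,t([(420,140)]),.14))
# hatch: front-left corner, front-right corner, knob mid
sp=s([(118,25),(270,70),(258,25),(130,160)]);tp=t([(570,252),(733,125),(583,102),(676,272)])
print("hatchFL,FR,knob,keeper top",tri(S,sp,T,tp))
E
```

```text
tri [[0.4498 0.1941 0.1343 0.0043]
 [0.5606 0.008  0.1396 0.0013]
 [0.7865 0.1465 0.1414 0.0039]]
S [[0.4516 0.1823 0.14  ]
 [0.5598 0.0071 0.14  ]
 [0.7854 0.1483 0.14  ]]
T [[0.447  0.1948 0.14  ]
 [0.5612 0.008  0.14  ]
 [0.7891 0.1456 0.14  ]]
T BL [[0.6819 0.331  0.14  ]]
hatchFL,FR,knob,keeper top [[0.5401 0.2196 0.2523 0.0003]
 [0.6333 0.0746 0.2545 0.0009]
 [0.6625 0.195  0.2545 0.0035]
 [0.5336 0.1208 0.1665 0.0021]]
```

```bash
cat >> h.py <<'E'
np.set_printoptions(precision=3,suppress=True)
C0=np.array([.620,.169]);YAW=31.4
def bw(p):  # box -> world
    p=np.array(p,float);c,s=np.cos(np.radians(YAW)),np.sin(np.radians(YAW))
    return np.r_[C0+[c*p[0]-s*p[1],s*p[0]+c*p[1]],p[2]]
def wb(p):
    p=np.array(p,float);c,s=np.cos(np.radians(YAW)),np.sin(np.radians(YAW));d=p[:2]-C0
    return np.r_[c*d[0]+s*d[1],-s*d[0]+c*d[1],p[2]]
def inc(pos,yaw=YAW+90,tiltR=None):
    s=manip.state();R=Ro.from_euler("xyz",s["tool_rot"],degrees=True)
    G=Ro.from_euler("xyz",[180,0,yaw],degrees=True)
    if tiltR is not None:G=tiltR*G
    return np.r_[R.inv().apply(np.array(pos)-s["tool_pos"])/.06,(R.inv()*G).as_rotvec(degrees=True)]
E
python3 - <<'E'
from h import *
T=cal("top")
print(onz(T,[(245,245),(295,195),(298,243)],0.0),onz(T,[(245,235),(290,190),(278,150)],.2))
t=.67
print("contact",bw([.104-.165*np.cos(t),.06,.14+.165*np.sin(t)]))
print(inc(bw([.104-.165*np.cos(t),.06,.14+.165*np.sin(t)+.045])))
E
```

```text
[[0.506 0.534 0.   ]
 [0.632 0.387 0.   ]
 [0.498 0.39  0.   ]] [[0.499 0.5   0.2  ]
 [0.595 0.389 0.2  ]
 [0.696 0.409 0.2  ]]
contact [0.567 0.207 0.242]
[-7.895 -3.754 -0.947 -0.096  0.027 40.333]
```

>>> carry_out(
  increments="-0.8 -0.4 -0.5 0 0 4; -1.6 -0.75 -0.95 0 0 8; -2.4 -1.15 -0.95 0 0 12; -3.2 -1.5 -0.95 0 0 16; -4.0 -1.9 -0.95 0 0 20; -4.8 -2.3 -0.95 0 0 24; -5.6 -2.65 -0.95 0 0 28; -6.4 -3.05 -0.95 0 0 32; -7.2 -3.4 -0.95 0 0 36; -7.9 -3.75 -0.95 0 0 40.3",
  hand=0,
)

```text
time_s: 1.35
tool_pos: [0.5686, 0.206, 0.2877]
tool_rot: [-180.0, -0.0, 121.3]
force: [-0.5, 0.8, -0.3]
width: 0.004
grasp_force: 0.0
```

>>> carry_out(
  increments="0 0 0 0 0 0; 0 0 0 0 0 0",
)

```text
time_s: 1.6
tool_pos: [0.5672, 0.2077, 0.2877]
tool_rot: [-179.9, -0.0, 121.4]
force: [-0.5, 0.4, -0.8]
width: 0.003
grasp_force: 0.0
```

```bash
python3 - <<'E'
from h import *
s=manip.state();print(s["tool_pos"],s["tool_rot"],s["force"],wb(s["tool_pos"]))
a=manip.camera("wrist");np.save("w1.npy",np.r_[s["tool_pos"],s["tool_rot"]]);b=manip.camera("side")
cv2.imwrite("pics/w1.png",np.hstack([a,cv2.resize(b[130:330,250:450],(400,400),interpolation=3)])[:, :][:, 240:1040])
E
```

```text
[0.567 0.208 0.288] [-179.941   -0.043  121.443] [-0.5    0.385 -0.83 ] [-0.025  0.06   0.288]
```

View pics/w1.png

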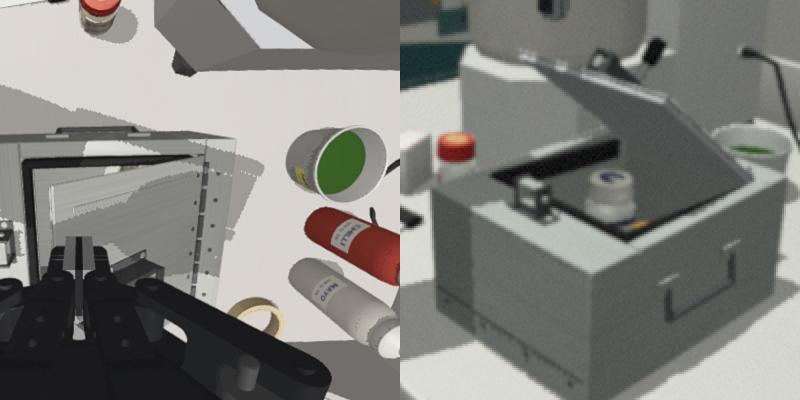

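>>> carry_out(
  increments="0 0.2 0.3 0 0 0; 0 0.2 0.5 0 0 0; 0 0.2 0.58 0 0 0; 0 0.2 0.66 0 0 0; 0 0.19 0.74 0 0 0; 0 0.14 0.82 0 0 0; 0 0.1 0.9 0 0 0; 0 0.05 0.98 0 0 0; 0 0 1.06 0 0 0; 0 -0.045 1.135 0 0 0",
)

```text
time_s: 2.95
tool_pos: [0.5652, 0.2059, 0.22]
tool_rot: [180.0, 0.0, 121.4]
force: [0.5, -1.9, 3.8]
width: -0.002
grasp_force: 1.5
```

>>> carry_out(
  increments="0 -0.04 0.08 0 0 0; 0 -0.07 0.16 0 0 0; 0 -0.11 0.24 0 0 0; 0 -0.145 0.32 0 0 0; 0 -0.18 0.4 0 0 0; 0 -0.2 0.48 0 0 0; 0 -0.225 0.56 0 0 0; 0 -0.245 0.64 0 0 0; 0 -0.265 0.72 0 0 0; 0 -0.285 0.78 0 0 0",
)

```text
time_s: 4.2
tool_pos: [0.5507, 0.1972, 0.173]
tool_rot: [180.0, -0.0, 121.4]
force: [0.5, 0.0, 2.6]
width: -0.001
grasp_force: 1.3
```

>>> carry_out(
  increments="0 -0.01 0.06 0 0 0; 0 -0.02 0.12 0 0 0; 0 -0.03 0.18 0 0 0; 0 -0.035 0.22 0 0 0; 0 -0.04 0.26 0 0 0; 0 -0.045 0.3 0 0 0; 0 -0.045 0.3 0 0 0",
)

```text
time_s: 5.08
tool_pos: [0.5483, 0.1958, 0.155]
tool_rot: [-180.0, -0.0, 121.4]
force: [0.4, 0.6, -0.7]
width: 0.003
grasp_force: 0.0
```

>>> carry_out(
  increments="0 0 0.02 0 0 0; 0 0 0.04 0 0 0; 0 0 0.06 0 0 0",
)

```text
time_s: 5.45
tool_pos: [0.5483, 0.1958, 0.1517]
tool_rot: [-180.0, -0.0, 121.4]
force: [-0.2, -0.9, 1.4]
width: 0.001
grasp_force: 1.2
```

>>> carry_out(
  increments="0 0 0.02 0 0 0; 0 0 0.04 0 0 0",
)

```text
time_s: 5.7
tool_pos: [0.5483, 0.1958, 0.1496]
tool_rot: [-180.0, -0.0, 121.4]
force: [-3.8, -1.7, 6.0]
width: -0.004
grasp_force: 2.9
```

>>> carry_out(
  increments="0 0 -0.6 0 0 0; 0 0 -1.4 0 0 0; -0.3 0.1 -2 0 0 0; -0.8 0.25 -2 0 0 0; -1.2 0.4 -2 0 0 0; -1.58 0.47 -2 0 0 0; -1.58 0.47 -2 0 0 0; -1.58 0.47 -2 0 0 0",
)

```text
time_s: 6.7
tool_pos: [0.6216, 0.1298, 0.269]
tool_rot: [-180.0, -0.0, 121.4]
force: [-0.8, 0.0, 0.3]
width: -0.003
grasp_force: 0.0
```

```bash
python3 - <<'E'
from h import *
s=manip.state();print(s["tool_pos"],s["tool_rot"],s["force"],wb(s["tool_pos"]))
a=manip.camera("wrist");np.save("w2.npy",np.r_[s["tool_pos"],s["tool_rot"]])
b=manip.camera("side")
cv2.imwrite("pics/w2raw.png",a);cv2.imwrite("pics/s2raw.png",b)
v=np.zeros((600,800,3),np.uint8);v[:400,:640]=a;v[400:600,:200]=b[130:330,250:450]
c=cv2.resize(b[180:260,290:410],(600,400),interpolation=3);v[400:600,200:800]=c[50:250]
cv2.imwrite("pics/w2.png",v)
E
```

```text
[0.622 0.13  0.269] [-179.971   -0.034  121.428] [-0.754  0.036  0.302] [-0.019 -0.034  0.269]
```

View pics/w2.png

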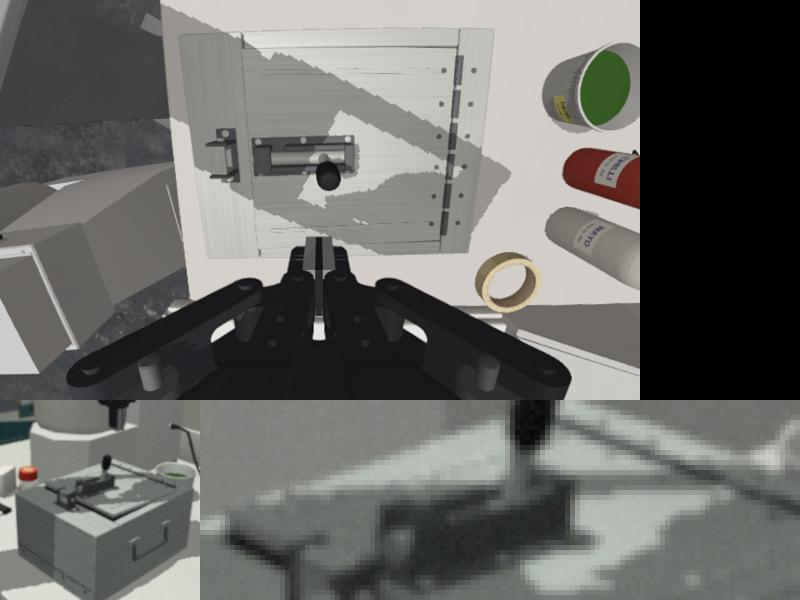

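```bash
python3 - <<'E'
from h import *
p=np.load("w2.npy");W=cal("wrist",{"tool_pos":p[:3],"tool_rot":p[3:]});S=cal("side")
q=onz(W,[(180,36),(494,28),(208,258)],.14);print("corners box",[wb(x) for x in q])
a=cv2.imread("pics/w2raw.png");m=(a.max(2)<45).astype(np.uint8);m[:,:305]=0;m[:150]=0;m[205:]=0;m[:,350:]=0
n,l,st,ce=cv2.connectedComponentsWithStats(m);i=1+np.argmax(st[1:,4]);print(st[i],ce[i])
print("knob",wb(onz(W,[ce[i]],.2013)[0]))
print("barrel line z.167",[wb(x) for x in onz(W,[(272,158),(345,156)],.162)])
print("keeper top",[wb(x) for x in onz(W,[(210,146),(212,178),(238,140),(240,178)],.171)])
b=cv2.imread("pics/s2raw.png");m=(b.max(2)<45).astype(np.uint8);m[:170]=0;m[205:]=0;m[:,:345]=0;m[:,370:]=0
n,l,st,ce2=cv2.connectedComponentsWithStats(m);print(st,ce2);j=1+np.argmax(st[1:,4])
t=tri(W,[ce[i]],S,[ce2[j]])[0];print("tri",wb(t[:3]),t[3])
E
```

```text
corners box [array([-0.137,  0.101,  0.14 ]), array([0.129, 0.108, 0.14 ]), array([-0.133, -0.106,  0.14 ])]
[316 161  29  29 456] [327.906 174.268]
knob [-0.013 -0.006  0.201]
barrel line z.167 [array([-0.059, -0.   ,  0.162]), array([0.003, 0.001, 0.162])]
keeper top [array([-0.108,  0.011,  0.171]), array([-0.109, -0.016,  0.171]), array([-0.085,  0.016,  0.171]), array([-0.085, -0.016,  0.171])]
[[     0      0    640    400 255917]
 [   353    186      8     14     83]] [[319.488 199.502]
 [356.    191.988]]
tri [-0.013 -0.006  0.201] 8.586039909041096e-06
```

>>> carry_out(
  increments="0.25 0.05 0 0 0 -0.5; 0.47 0.1 0 0 0 -1; 0.47 0.1 0.2 0 0 -1; 0.47 0.1 0.5 0 0 -1; 0.47 0.1 0.8 0 0 -1; 0.47 0.1 1.1 0 0 -1; 0.47 0.1 1.3 0 0 -1; 0.47 0.1 1.42 0 0 -1; 0.47 0.1 1.42 0 0 -1",
  hand=0.45,
)

```text
time_s: 7.92
tool_pos: [0.6122, 0.1567, 0.1837]
tool_rot: [-180.0, -0.0, 122.4]
force: [-0.6, -0.1, 0.8]
width: 0.45
grasp_force: 0.0
```

```bash
python3 - <<'E'
from h import *
s=manip.state();print(s["tool_pos"],s["tool_rot"],s["force"],s["width"],wb(s["tool_pos"]))
a=manip.camera("wrist");b=manip.camera("side")
v=np.zeros((400,800,3),np.uint8);v[:,:400]=a[:,120:520];v[:,400:]=cv2.resize(b[150:250,290:390],(400,400),interpolation=3)
cv2.imwrite("pics/w3.png",v)
E
```

```text
[0.612 0.157 0.184] [-179.962   -0.016  122.429] [-0.631 -0.137  0.826] 0.45015293511286014 [-0.013 -0.006  0.184]
```

View pics/w3.png

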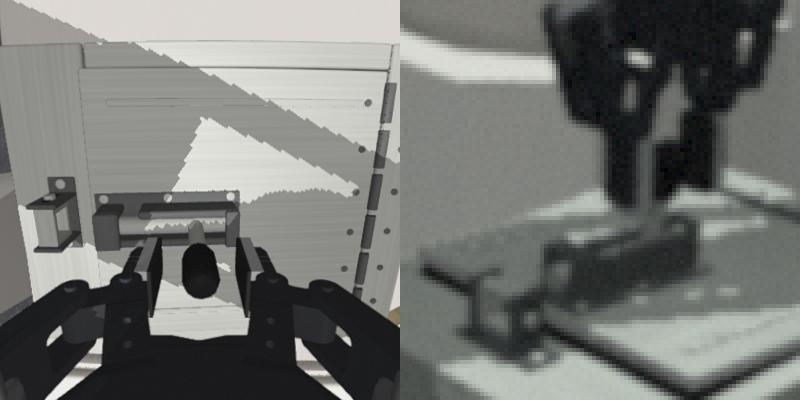

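>>> carry_out(
  increments="0 0 0 0 0 0; 0 0 0 0 0 0; 0 0 0 0 0 0; 0 0 0 0 0 0; 0 0 0 0 0 0",
  hand=0.05,
  newtons=25,
)

```text
time_s: 8.65
tool_pos: [0.6127, 0.1568, 0.1847]
tool_rot: [180.0, 0.0, 122.4]
force: [0.3, -0.5, 4.7]
width: 0.196
grasp_force: 24.2
```

>>> carry_out(
  increments="0 -0.04 -0.002 0 0 0; 0 -0.08 -0.005 0 0 0; 0 -0.12 -0.007 0 0 0; 0 -0.16 -0.01 0 0 0; 0 -0.2 -0.012 0 0 0; 0 -0.23 -0.014 0 0 0; 0 -0.23 -0.014 0 0 0",
)

```text
time_s: 9.52
tool_pos: [0.6005, 0.1492, 0.185]
tool_rot: [-180.0, 0.0, 122.4]
force: [2.7, -0.9, 5.3]
width: 0.193
grasp_force: 24.3
```

>>> carry_out(
  increments="0 -0.017 -0.001 0 0 0; 0 -0.033 -0.002 0 0 0; 0 -0.033 -0.002 0 0 0",
)

```text
time_s: 9.9
tool_pos: [0.599, 0.1483, 0.1851]
tool_rot: [-180.0, 0.0, 122.4]
force: [2.5, -0.9, 3.0]
width: 0.197
grasp_force: 24.3
```

>>> carry_out(
  increments="0 -0.017 -0.001 0 0 0; 0 -0.017 -0.001 0 0 0",
)

```text
time_s: 10.15
tool_pos: [0.5981, 0.1477, 0.1852]
tool_rot: [-180.0, 0.0, 122.4]
force: [3.1, -1.5, 3.5]
width: 0.189
grasp_force: 24.3
```

>>> carry_out(
  increments="0 -0.017 -0.001 0 0 0; 0 -0.017 -0.001 0 0 0",
)

```text
time_s: 10.4
tool_pos: [0.5972, 0.1472, 0.1852]
tool_rot: [-180.0, 0.0, 122.4]
force: [3.9, -1.2, 3.6]
width: 0.196
grasp_force: 24.3
```

>>> carry_out(
  increments="0 -0.01 -0.001 0 0 0; 0 -0.017 -0.001 0 0 0",
)

```text
time_s: 10.65
tool_pos: [0.5964, 0.1467, 0.1853]
tool_rot: [-180.0, 0.0, 122.4]
force: [2.4, -1.0, 4.5]
width: 0.191
grasp_force: 24.3
```

```bash
python3 - <<'E'
from h import *
s=manip.state();print(s["force"],wb(s["tool_pos"]))
E
```

```text
[ 2.362 -0.976  4.481] [-0.032 -0.007  0.185]
```

>>> carry_out(
  increments="0 -0.01 -0.001 0 0 0; 0 -0.017 -0.001 0 0 0",
)

```text
time_s: 10.9
tool_pos: [0.5955, 0.1462, 0.1854]
tool_rot: [-180.0, -0.0, 122.4]
force: [2.4, -1.4, 3.8]
width: 0.189
grasp_force: 24.3
```

>>> carry_out(
  increments="0 -0.01 -0.001 0 0 0; 0 -0.017 -0.001 0 0 0",
)

```text
time_s: 11.15
tool_pos: [0.5947, 0.1456, 0.1854]
tool_rot: [-180.0, -0.0, 122.4]
force: [3.0, -1.4, 2.9]
width: 0.189
grasp_force: 24.3
```

>>> carry_out(
  increments="0 -0.01 -0.001 0 0 0; 0 -0.017 -0.001 0 0 0",
)

```text
time_s: 11.4
tool_pos: [0.5939, 0.1451, 0.1855]
tool_rot: [180.0, 0.0, 122.4]
force: [4.6, -0.8, 2.4]
width: 0.191
grasp_force: 24.3
```

>>> carry_out(
  increments="0 -0.01 -0.001 0 0 0; 0 -0.017 -0.001 0 0 0",
)

```text
time_s: 11.65
tool_pos: [0.5937, 0.145, 0.1857]
tool_rot: [179.9, 0.0, 122.4]
force: [8.0, 1.8, 0.6]
width: 0.191
grasp_force: 24.3
```

>>> carry_out(
  increments="0 0.002 0.008 0 0 0; 0 0 0.017 0 0 0; 0 0 0.017 0 0 0",
)

```text
time_s: 12.02
tool_pos: [0.5938, 0.1451, 0.1855]
tool_rot: [179.9, 0.0, 122.4]
force: [4.9, 1.6, 5.0]
width: 0.192
grasp_force: 25.5
```

>>> carry_out(
  increments="0 -0.004 0.01 0 0 0; 0 -0.005 0.017 0 0 0",
)

```text
time_s: 12.28
tool_pos: [0.5938, 0.145, 0.185]
tool_rot: [179.8, 0.0, 122.4]
force: [4.4, -0.1, 7.7]
width: 0.192
grasp_force: 25.9
```

>>> carry_out(
  increments="0 -0.006 0.01 0 0 0; 0 -0.01 0.017 0 0 0; 0 -0.01 0.017 0 0 0",
)

```text
time_s: 12.65
tool_pos: [0.5936, 0.1449, 0.1843]
tool_rot: [179.8, 0.0, 122.5]
force: [5.5, 1.0, 8.6]
width: 0.192
grasp_force: 25.0
```

>>> carry_out(
  increments="0 -0.004 0.008 0 0 0; 0 -0.006 0.013 0 0 0; 0 -0.006 0.013 0 0 0",
)

```text
time_s: 13.02
tool_pos: [0.5933, 0.1446, 0.1835]
tool_rot: [179.8, 0.0, 122.4]
force: [5.9, 1.1, 7.5]
width: 0.194
grasp_force: 24.2
```

>>> carry_out(
  increments="0 -0.003 0.01 0 0 0; 0 -0.005 0.017 0 0 0; 0 -0.005 0.017 0 0 0",
)

```text
time_s: 13.4
tool_pos: [0.5922, 0.144, 0.1818]
tool_rot: [179.9, 0.0, 122.4]
force: [2.6, -0.8, 7.3]
width: 0.191
grasp_force: 24.2
```

>>> carry_out(
  increments="0 -0.003 0.008 0 0 0; 0 -0.005 0.013 0 0 0; 0 -0.005 0.013 0 0 0",
)

```text
time_s: 13.78
tool_pos: [0.5921, 0.1439, 0.1813]
tool_rot: [179.9, 0.0, 122.4]
force: [3.0, -0.5, 8.3]
width: 0.19
grasp_force: 24.2
```

>>> carry_out(
  increments="0 -0.01 0 0 0 0; 0 -0.017 0 0 0 0; 0 -0.017 0 0 0 0",
)

```text
time_s: 14.15
tool_pos: [0.5913, 0.1434, 0.1813]
tool_rot: [179.9, 0.0, 122.4]
force: [3.1, 0.5, 8.8]
width: 0.192
grasp_force: 24.2
```

>>> carry_out(
  increments="0 -0.017 0 0 0 0; 0 -0.025 0 0 0 0; 0 -0.025 0 0 0 0",
)

```text
time_s: 14.52
tool_pos: [0.59, 0.1426, 0.1813]
tool_rot: [179.9, 0.0, 122.4]
force: [2.4, 0.2, 8.0]
width: 0.183
grasp_force: 24.2
```

>>> carry_out(
  increments="0 -0.025 0 0 0 0; 0 -0.05 -0.001 0 0 0; 0 -0.065 -0.002 0 0 0; 0 -0.065 -0.002 0 0 0",
)

```text
time_s: 15.02
tool_pos: [0.5867, 0.1405, 0.1815]
tool_rot: [179.9, 0.0, 122.4]
force: [2.9, -0.4, 8.4]
width: 0.192
grasp_force: 24.2
```

>>> carry_out(
  increments="0 -0.025 0 0 0 0; 0 -0.05 -0.001 0 0 0; 0 -0.065 -0.002 0 0 0; 0 -0.065 -0.002 0 0 0",
)

```text
time_s: 15.52
tool_pos: [0.5833, 0.1383, 0.1815]
tool_rot: [179.9, 0.0, 122.4]
force: [2.5, -0.1, 8.3]
width: 0.19
grasp_force: 24.2
```

>>> carry_out(
  increments="0 -0.025 0 0 0 0; 0 -0.05 -0.001 0 0 0; 0 -0.075 -0.002 0 0 0; 0 -0.085 -0.003 0 0 0; 0 -0.085 -0.003 0 0 0",
)

```text
time_s: 16.15
tool_pos: [0.5791, 0.1356, 0.1816]
tool_rot: [179.9, 0.0, 122.4]
force: [2.7, -0.4, 8.7]
width: 0.187
grasp_force: 24.2
```

>>> carry_out(
  increments="0 -0.012 0 0 0 0; 0 -0.02 0 0 0 0; 0 -0.02 0 0 0 0",
)

```text
time_s: 16.52
tool_pos: [0.5781, 0.135, 0.1817]
tool_rot: [179.9, 0.0, 122.4]
force: [2.7, -0.3, 8.1]
width: 0.19
grasp_force: 24.2
```

>>> carry_out(
  increments="0 -0.012 0 0 0 0; 0 -0.017 0 0 0 0; 0 -0.017 0 0 0 0",
)

```text
time_s: 16.9
tool_pos: [0.5778, 0.1348, 0.1818]
tool_rot: [179.8, 0.0, 122.4]
force: [5.6, 1.4, 5.7]
width: 0.193
grasp_force: 24.2
```

>>> carry_out(
  increments="0 -0.008 0 0 0 0; 0 -0.012 0.003 0 0 0; 0 -0.012 0.003 0 0 0",
)

```text
time_s: 17.27
tool_pos: [0.5777, 0.1348, 0.1818]
tool_rot: [179.7, 0.1, 122.5]
force: [8.3, 3.2, 5.6]
width: 0.189
grasp_force: 24.3
```

```bash
python3 - <<'E'
from h import *
s=manip.state();print(s["tool_pos"],s["tool_rot"],s["force"],s["width"],wb(s["tool_pos"]))
np.save("w4.npy",np.r_[s["tool_pos"],s["tool_rot"]])
a=manip.camera("wrist");b=manip.camera("side");cv2.imwrite("pics/w4raw.png",a);cv2.imwrite("pics/s4raw.png",b)
v=np.zeros((400,800,3),np.uint8);v[:,:400]=cv2.resize(a[160:300,220:360],(400,400),interpolation=3);v[:,400:]=cv2.resize(b[170:240,295:365],(400,400),interpolation=3)
cv2.imwrite("pics/w4.png",v)
E
```

```text
[0.578 0.135 0.182] [179.706   0.052 122.455] [8.343 3.178 5.611] 0.1888099273076019 [-0.054 -0.007  0.182]
```

View pics/w4.png

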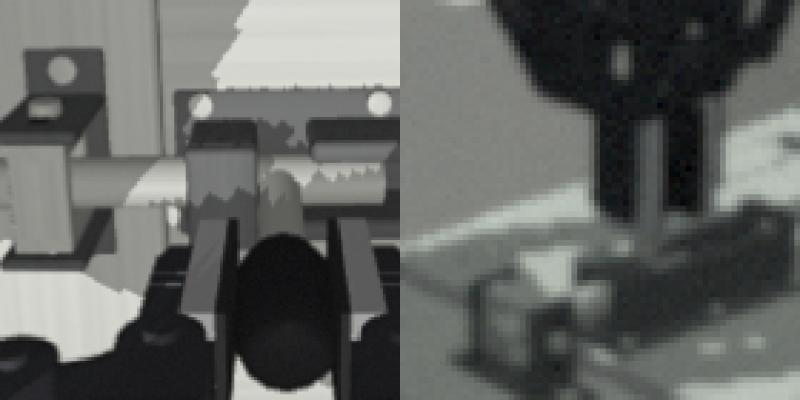

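>>> carry_out(
  increments="0 0.01 -0.02 0 0 0; 0 0.01 -0.03 0 0 0",
)

```text
time_s: 17.62
tool_pos: [0.5776, 0.1349, 0.1826]
tool_rot: [179.8, 0.0, 122.5]
force: [8.4, 3.5, 0.8]
width: 0.187
grasp_force: 24.3
```

>>> carry_out(
  increments="0 0 0 0 0 0; 0 0 0 0 0 0; 0 0 0 0 0 0; 0 0 -0.1 0 0 0; 0 0 -0.3 0 0 0; 0 0 -0.6 0 0 0; 0 0 -0.9 0 0 0; -0.2 0 -1 0 0 0; -0.4 0 -1 0 0 0",
  hand=0.4,
)

```text
time_s: 18.75
tool_pos: [0.5902, 0.113, 0.2429]
tool_rot: [179.9, 0.1, 122.4]
force: [0.8, -0.2, -0.4]
width: 0.399
grasp_force: 0.0
```

>>> carry_out(
  increments="-0.1 0 0 0 0 0; -0.1 0 0 0 0 0; -0.1 0 0 0 0 0; -0.1 0 0 0 0 0",
  hand=0,
)

```text
time_s: 19.25
tool_pos: [0.5923, 0.109, 0.2418]
tool_rot: [-180.0, -0.0, 122.5]
force: [0.1, -0.0, 0.2]
width: -0.002
grasp_force: 0.0
```

```bash
python3 - <<'E'
from h import *
s=manip.state();print(s["tool_pos"],s["tool_rot"],s["force"],s["width"],wb(s["tool_pos"]))
a=manip.camera("wrist");W=cal("wrist",s);b=manip.camera("side")
m=(a.max(2)<45).astype(np.uint8);m[:,:250]=0;m[:120]=0;m[235:]=0;m[:,350:]=0
n,l,st,ce=cv2.connectedComponentsWithStats(m)
for k in range(1,n):
    if st[k,4]>150:print(st[k],ce[k],wb(onz(W,[ce[k]],.199)[0]))
cv2.imwrite("pics/w5.png",np.hstack([a[60:360,120:520],cv2.resize(b[170:240,300:370],(300,300),interpolation=3)]))
E
```

```text
[0.592 0.109 0.242] [-179.982   -0.015  122.457] [ 0.072 -0.01   0.248] -0.001797695633783894 [-0.055 -0.037  0.242]
[310 164  26  34 467] [322.255 177.872] [-0.054 -0.006  0.199]
```

View pics/w5.png

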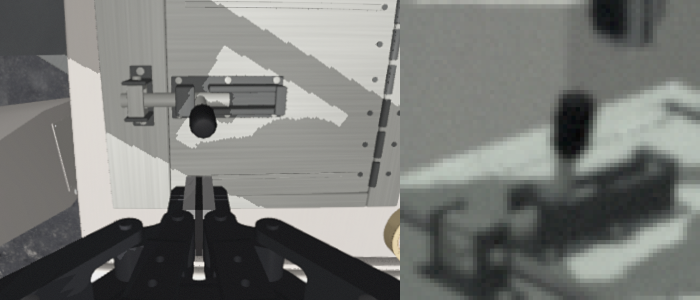

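>>> carry_out(
  increments="0 0 0.3 0 0 0; 0 0 0.6 0 0 0; 0 0 0.72 0 0 0; 0.1 0 0.72 0 0 0; 0.2 0 0.71 0 0 0; 0.25 0 0.7 0 0 0; 0.3 0 0.7 0 0 0; 0.35 0 0.7 0 0 0; 0.4 0 0.7 0 0 0; 0.4 0 0.7 0 0 0",
)

```text
time_s: 20.6
tool_pos: [0.5797, 0.1292, 0.2002]
tool_rot: [180.0, 0.0, 122.4]
force: [0.6, -0.6, 0.5]
width: 0.001
grasp_force: 0.5
```

>>> carry_out(
  increments="0.05 0 -0.005 0 0 0; 0.1 0 -0.01 0 0 0; 0.14 0 0 0 0 0; 0.14 0 0 0 0 0",
)

```text
time_s: 21.1
tool_pos: [0.5749, 0.1363, 0.1999]
tool_rot: [-180.0, -0.0, 122.5]
force: [0.3, -0.4, 0.2]
width: -0.0
grasp_force: 0.3
```

>>> carry_out(
  increments="0.06 0 0.005 0 0 0; 0.12 0 0.025 0 0 0; 0.18 0 0.05 0 0 0; 0.24 0 0.085 0 0 0; 0.3 0 0.12 0 0 0; 0.345 0 0.155 0 0 0; 0.39 0 0.205 0 0 0; 0.44 0 0.26 0 0 0; 0.485 0 0.315 0 0 0; 0.485 0 0.315 0 0 0",
)

```text
time_s: 22.35
tool_pos: [0.5591, 0.1607, 0.1805]
tool_rot: [-180.0, -0.0, 122.5]
force: [0.6, -0.6, -0.4]
width: -0.001
grasp_force: 0.0
```

>>> carry_out(
  increments="0.02 0 0.03 0 0 0; 0.04 0 0.07 0 0 0; 0.06 0 0.11 0 0 0; 0.075 0 0.14 0 0 0; 0.08 0 0.17 0 0 0; 0.085 0 0.19 0 0 0; 0.085 0 0.19 0 0 0",
)

```text
time_s: 23.22
tool_pos: [0.5568, 0.165, 0.1696]
tool_rot: [-180.0, -0.0, 122.4]
force: [-0.0, -0.2, 0.5]
width: -0.001
grasp_force: 0.2
```

>>> carry_out(
  increments="0 0 0.017 0 0 0; 0 0 0.034 0 0 0; 0 0 0.034 0 0 0",
)

```text
time_s: 23.6
tool_pos: [0.5569, 0.165, 0.1677]
tool_rot: [180.0, -0.0, 122.4]
force: [-0.2, 0.1, 0.9]
width: 0.001
grasp_force: 0.5
```

>>> carry_out(
  increments="0 0 0.017 0 0 0; 0 0 0.025 0 0 0; 0 0 0.025 0 0 0",
)

```text
time_s: 23.98
tool_pos: [0.5571, 0.1652, 0.167]
tool_rot: [179.9, 0.0, 122.4]
force: [-2.3, 1.3, 6.5]
width: -0.004
grasp_force: 3.0
```

>>> carry_out(
  increments="0 0 -0.3 0 0 0; 0 0 -0.9 0 0 0; -0.3 0 -1.5 0 0 0; -0.9 0 -1.8 0 0 0; -1.4 0 -1.8 0 0 0; -1.4 0 -1.8 0 0 0",
)

```text
time_s: 24.72
tool_pos: [0.6028, 0.092, 0.2751]
tool_rot: [180.0, 0.1, 122.3]
force: [0.1, 0.1, -0.0]
width: -0.001
grasp_force: 0.0
```

```bash
python3 - <<'E'
from h import *
s=manip.state();print(s["time_s"],s["force"],wb(s["tool_pos"]))
a=manip.camera("wrist");W=cal("wrist",s);b=manip.camera("side")
m=(a.max(2)<45).astype(np.uint8);m[:,:250]=0;m[:60]=0;m[235:]=0;m[:,350:]=0
n,l,st,ce=cv2.connectedComponentsWithStats(m)
for k in range(1,n):
    if st[k,4]>100:print(st[k],ce[k],wb(onz(W,[ce[k]],.160)[0]))
cv2.imwrite("pics/w6.png",np.hstack([cv2.resize(a[80:230,190:390],(400,300),interpolation=3),cv2.resize(b[180:255,290:390],(400,300),interpolation=3)]))
E
```

```text
24.725 [ 0.057  0.082 -0.044] [-0.055 -0.057  0.275]
[310  61  20  35 642] [319.503  77.816] [-0.056  0.042  0.16 ]
```

View pics/w6.png

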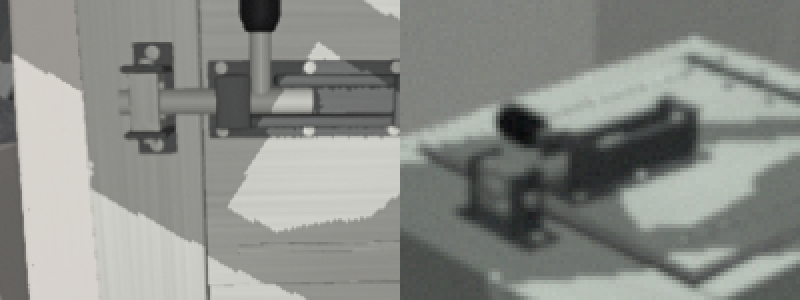

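The picture shows the handle lying flat toward +y in the notch, with the knob 42 mm off the rod's axis. The rod passes through the keeper, and the gripper is clear of everything.

```bash
python3 -c "
from station import manip
print(manip.finish_job())"
```

```text
the job is handed in; nothing more can be done
None
```

The hatch is shut on its seal and bolted: the rod is through the keeper and against its stop, the handle lies flat in the notch, and I handed the job in at about 25 s with the gripper clear. The forces I read stayed under 10 N apart from the grip on the knob, and I touched only the hatch and bolt.

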